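# Set the blank shaker selector by counting clicks, then start

### The job

The amplitude selector on the sieve shaker's control box has no scale. Turn the black knob gently counter-clockwise (seen from above) back to its end stop without straining the stop, then turn it clockwise exactly four clicks from there, let go, and press the green start key fully down and release it. Do not press the key before the selector is set, and leave the other things on the table where they are.

Things in the scene. Friction and masses are not known exactly. Their poses are not given: they have to be found in the camera images.
- control_box: grey sieve-shaker control box fixed to the table, 120 (its x) x 200 (its y) x 55 mm high, aluminium top plate; origin at the centre of its underside, z up. On its top, at x = 0: the blank black selector knob at y = -50 mm, the green start key at y = +55 mm. Place and yaw differ each time.
- selector_grip (a point): point on the selector knob's vertical axis at the height to grip, 26 mm above the box top (81 mm above the table); fixed to the box. The knob is a black, finely ribbed cylinder 36 mm across (39 mm in its lowest 5 mm), from 6 to 40 mm above the box top, alike all round, no pointer. It turns clockwise (from above) to click up. Gripped at 30 N it slips in the fingers from about 0.4 N m, at 60 N from 0.8 N m.
- selector_top (a point): centre of the knob's top, 40 mm above the box top. Clicks: 7 seats, 6 clicks, evenly spaced, somewhere between 0.25 and 0.6 rad apart (not measured). Between seats the resisting torque peaks at about 0.25 N m, then reverses and pulls the knob into the next seat, where it stays when let go; friction adds about 0.02 N m. It starts 2 to 5 clicks above the counter-clockwise stop.
- selector_axis (a point): the knob's axis where it meets the box top. The switch gives by about 0.25 rad per N m, between clicks too, so that clicks snap. End stops: in the first and the last seat the knob meets a stop; pushed on, its torque just keeps growing by about 4 N m per rad with no reversal. More than about 0.7 N m strains the stop; 0.4 N m is enough to know it.
- contact_arm (a point): centre of the contact arm hidden inside the box, on the knob's axis, 30 mm above the table. Clicking up lifts it by less than 0.1 mm per click, far too little to measure: it serves the judging. Its x axis lies along the box's x axis, except that leaning on the knob winds it about z against a spring of 4 N m per rad.
- start_key (a joint): travel of the green start key, a round button 24 mm across in a black collar 40 mm across: 0 up, 0.006 m fully down, pressed straight down; it springs back. Fully down takes about 5 N.
- start_key_top (a point): centre of the start key's top face, 18 mm above the box top when up; it moves down with the key
- weight_200: silver calibration weight with a knob, 35 mm across, 46 mm tall; loose bystander, origin at the centre of its underside
- weight_100: silver calibration weight with a knob, 28 mm across, 38 mm tall; loose bystander, origin at the centre of its underside
- moisture_tin_1: round white metal tin, 64 mm across, 30 mm tall; loose bystander, origin at the centre of its underside
- jar_1: plastic sample jar with red lid, 69 mm across, 109 mm tall; loose bystander, origin at the centre of its underside
- sample_vial_2: glass sample vial with red cap, 27 mm across, 70 mm tall; loose bystander, origin at the centre of its underside

How it is judged:
By the outcome, as a careful person would: the job done as asked, in the order asked, and still so for the second after the job is handed in, with the robot touching nothing.
It also fails if it takes over 72 s, if anything falls off the work surface, if the arm or the gripper's body presses on something with over 40 N, if the wrist force passes 120 N, or if a joint passes its speed limit or range.

### The arm

A 6-joint arm with a two-finger parallel gripper is mounted at the origin on a cart in front of the work surface, level with it; the furniture and walls round the work are solid. World frame = base frame: x ahead of the robot, y to its left, z up, the work surface at z = 0. Lengths are in mm, angles in rad, forces in N, time in s.
With the tool pointing down it reaches from about 350 to 800 mm from the base axis. Payload 7.3 kg.
Tool frame: the origin (TCP) lies on the centre line of the jaws, within the pads' length; the fingertips stand tip_extent ahead of it and the grasp point (between the pads) lies 11 mm behind it (tip_extent is the distance from the TCP to the fingertips, in mm); z points along the fingers, y is the line along which they close (so a half turn about z gives the same grasp; the last joint's range is limited). The gripper opens to 85 mm and grips with 20 to 120 N. Pads are 22 mm wide; open, the fingers measure 114 mm over their backs; the gripper's body (76 mm by 85 mm) begins 54 mm behind the grasp point. The pads swing forward as they close: fully open they stand 13 mm farther back than shut.
Start: joints at [0.981, 0.342, 1.524, -0, 1.275, -0.146], TCP at [225.41, 474.167, 239.322] pointing down, gripper open.
Joint ranges: [-2.53, 2.53], [-0.77, 2.02], [0.04, 2.7], [-1, 4.14], [0.28, 2.66], [-3.11, 3.11]. Speed limits (rad/s): [2.57, 2.57, 3.14, 3.14, 3.14, 3.14].

### API

Orientations are given as [roll, pitch, yaw] about the fixed x, y, z axes, in that order (R = Rz(yaw) Ry(pitch) Rx(roll)).
In Python, from plant import state, get_image, job_done, tip_extent gives the robot as it stands.
- The arm moves only by the shell command python3 -m pendant 'ROWS' [FORCE]. ROWS is JSON, a list of rows, each a list of 3 entries, a list of its own where there are three numbers: the turn, a rotation vector about the tool's x, y, z in rad, then the shift along the tool's x, y, z in mm, then the finger opening in mm, from 0 to 85.4. A call has exactly 8 rows; each row shifts and turns the commanded pose from where the row before left it, along the tool's axes as they then stand; what a row does not reach is not made up. A row lasts 1/10 s, in which the tool goes at most 50 mm and 8.59 degrees, less where a joint would pass 70% of its speed; a pose out of reach is approached as far as the arm can. A call is refused whole if a number of a shift passes 50 or a number of a turn 0.15, either way. A call with a gripper value outside its range is refused whole. The fingers move at their own pace and stop on an object; FORCE is the grip in N (left out, the last holds). Time passes only in rows, so rows that do not move let the fingers close, or fill a call up. It gives the time, the measured TCP pose, the force, the opening and the grip force at its end, in the units of the state.
- state(): the state, without advancing time (a new reading comes with each control period).
- get_image(name): name is "scene" or "top" or "wrist"; returns a dict with "img" (400x640x3 uint8, blue, green, red), "mtx" (3x3 intrinsics, pixels), "xyz" and "orientation" of the camera in the world. Camera axes: x right, y up, looking along -z (the intrinsics and any distortion apply to the point x, -y, -z); pixel columns grow to the right and rows downward; lengths in mm; the calibration is good to about 2 mm. The wrist camera is an equidistant fisheye: a pixel r from the principal point sees the ray r / f radians off the axis. A picture is of the moment at which its call begins. There is no depth.
- job_done(): hands the job in; it is judged then, once.
The state is a dict: "t": time; "joints": joint angles; "joint_velocities": joint speeds; "joint_efforts": joint torques, N m; "position": TCP position; "tool_rot": TCP orientation; "wrist_force": force on the tool from outside, world axes, zero at the start; "moment": the same for the moment, N m; "grip_width": finger opening in mm; "grip_force": force on a finger pad.
Only numpy, scipy, OpenCV 4.12 (cv2) and the standard library are available. Lean on these libraries where they do the work, as an engineer would, in place of code of your own. Each camera call takes 0.05 s, during which the arm holds its last target. There are 200 camera calls.

## Working session

There is one attempt and no reset: what is moved stays moved. The work goes in short steps, Python scripts to look and compute and a shell command to move; the robot and the scene stay as the last step left them, time stands still between calls to the robot, and variables do not carry over. Pictures are saved under pics/ and viewed, at most 10 in all, crops included, and the job is handed in when it is done.

```bash
mkdir -p pics; python3 - <<'E'
from plant import *
import cv2
print(state(), tip_extent)
for n in("top","scene"):
    g=get_image(n); cv2.imwrite(f"pics/{n}0.png",g["img"]); print(n,g["mtx"],g["xyz"],g["orientation"],[k for k in g])
E
```

```text
{'t': 0.0, 'joints': array([ 9.80994829e-01,  3.42719744e-01,  1.52504927e+00, -2.51036347e-06,
        1.27538036e+00, -1.45995575e-01]), 'joint_velocities': array([ 0.00062892,  0.00012847, -0.0006475 ,  0.00075127,  0.00059899,
       -0.00100143]), 'joint_efforts': array([ 7.03218866e-04, -4.33688450e+01, -2.46015716e+01, -9.23460289e-05,
        7.74145679e-03,  2.80028382e-05]), 'position': array([225.17930031, 473.81631547, 238.61623473]), 'tool_rot': array([-3.14005215e+00, -2.24092610e-04,  2.69778729e+00]), 'wrist_force': array([-0.56472942,  0.47521499, -0.18700534]), 'moment': array([-0.06752537,  0.00318552,  0.03181665]), 'grip_force': 0.0, 'grip_width': 85.25233835142875} 8.0
top [[453.54335834   0.         306.97305916]
 [  0.         453.54335834 193.66725666]
 [  0.           0.           1.        ]] [320.66921877   5.68361252 966.5122226 ] [ 0.21372849 -0.00612847 -1.49817609] ['img', 'mtx', 'xyz', 'orientation']
scene [[506.35201687   0.         319.41789009]
 [  0.         506.35201687 201.29609038]
 [  0.           0.           1.        ]] [-147.89861152  563.93493857  749.43029909] [ 0.92343773  0.0030435  -2.29229525] ['img', 'mtx', 'xyz', 'orientation']
```

View pics/top0.png

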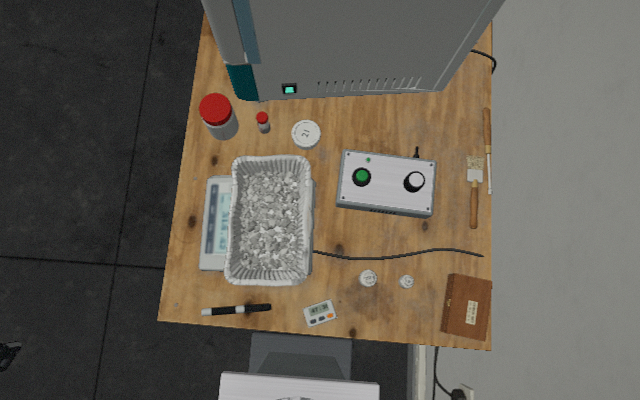

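View pics/scene0.png

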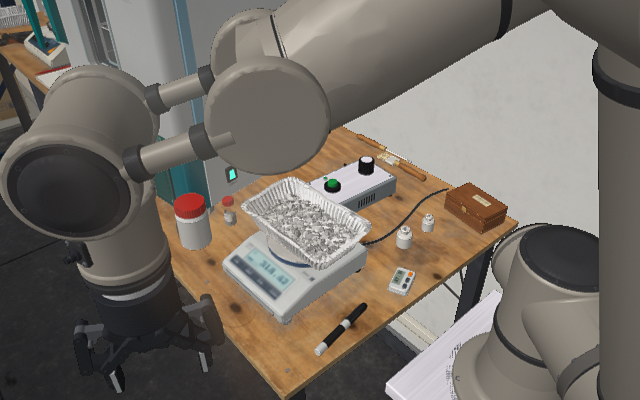

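The top view shows the box with the green key near (362,176) and the knob near (415,181). The oven sits behind it, and the weights are at (368,278) and (407,281). I'll enlarge the box.

```bash
python3 - <<'E'
import cv2
i=cv2.imread("pics/top0.png")[140:225,325:445]
cv2.imwrite("pics/c1.png",cv2.resize(i,None,fx=6.5,fy=6.5,interpolation=cv2.INTER_CUBIC))
E
cat > h.py <<'E'
import numpy as np
from scipy.spatial.transform import Rotation as R
def pix2world(g,u,v,z):
    K=g["mtx"];d=np.array([(u-K[0,2])/K[0,0],-(v-K[1,2])/K[1,1],-1])
    d=R.from_euler("xyz",g["orientation"]).apply(d);return g["xyz"]+d*(z-g["xyz"][2])/d[2]
def toolmove(s,p,yaw=None):
    "shift in tool axes (mm) and turn to reach p pointing down"
    r=R.from_euler("xyz",s["tool_rot"]);out=[r.inv().apply(np.array(p)-s["position"])]
    if yaw is not None: out.append((r.inv()*R.from_euler("xyz",[np.pi,0,yaw])).as_rotvec())
    return out
E
```

```text
(no output)
```

View pics/c1.png

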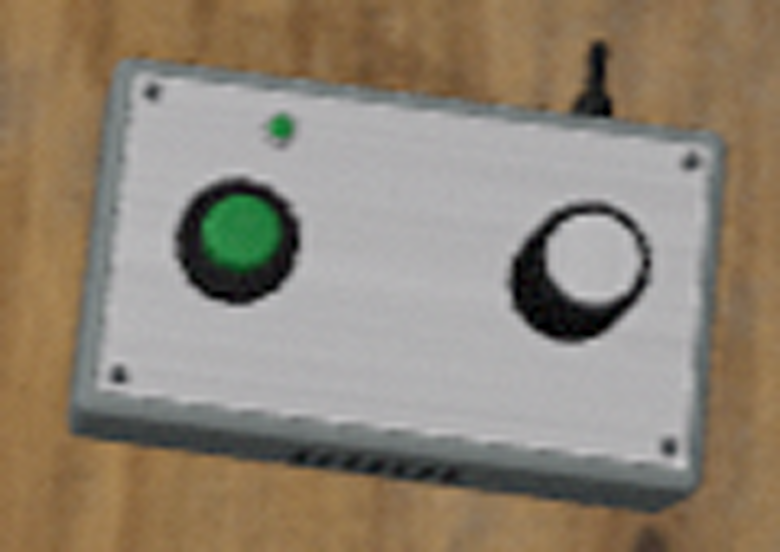

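The crop shows screws at (152,92), (690,160), (669,446) and (119,374). The key top is at (240,231) and the knob top at (597,254).

```bash
python3 - <<'E'
from plant import *; from h import *
g=get_image("top")
f=lambda u,v,z:pix2world(g,(u+.5)/6.5-.5+325,(v+.5)/6.5-.5+140,z)
S=[f(*a,55) for a in [(152,92),(690,160),(669,446),(119,374)]]
k=f(240,231,73);n=f(597,254,95)
print(np.round(S,1),k,n)
for a,b in((0,1),(3,2)): d=S[a]-S[b];print(np.linalg.norm(d),np.arctan2(-d[0],d[1]))
for a,b in((0,3),(1,2)): d=S[a]-S[b];print(np.linalg.norm(d),np.arctan2(d[1],d[0]))
d=k-n;print("dist",np.hypot(*d[:2]),np.arctan2(-d[0],d[1]))
c=np.mean(S,0);th=np.mean([np.arctan2(-(S[a]-S[b])[0],(S[a]-S[b])[1]) for a,b in((0,1),(3,2))])
y=np.array([-np.sin(th),np.cos(th)]);print(c,th,c[:2]+55*y,c[:2]-50*y)
w=get_image("wrist");print(w["xyz"],w["orientation"],w["mtx"]); s=state();print(R.from_euler("xyz",s["tool_rot"]).inv().apply(w["xyz"]-s["position"]))
print(toolmove(s,[n[0],n[1],260],None))
E
```

```text
[[ 610.3  -65.1   55. ]
 [ 600.4 -238.9   55. ]
 [ 506.3 -233.6   55. ]
 [ 516.6  -59.6   55. ]] [561.23201309 -93.59583805  73.        ] [ 556.15192663 -200.22278257   95.        ]
174.08085988034122 -0.056857262177991745
174.31898748221997 -0.05929620909623603
93.79594468833315 -0.058018805784634996
94.22112359502997 -0.055491739067191126
dist 106.74789261156815 -0.04760755300657971
[ 558.37934803 -149.30166483   55.        ] -0.05807673563711389 [561.57177315 -94.39439372] [ 555.47714337 -199.21736585]
[151.54386799 509.27996236 373.72134226] [-0.32670152  0.0015087   1.12793971] [[309.70691629   0.         320.66743544]
 [  0.         309.70691629 201.23644189]
 [  0.           0.           1.        ]]
[ 8.17659207e+01  1.20651252e-01 -1.34827677e+02]
[array([-588.2909452 , -466.83044525,  -20.7450759 ])]
```

Screws, key and knob agree to within about 1 mm: knob ≈ (555.7, −199.6), key ≈ (561.4, −94). The tool yaw is j1 − j6 + π/2. Starting the grip at yaw 1.0 leaves room for the whole counter-clockwise turn.

```bash
python3 -m pendant '[[[0,0,0],[-39,-31,0],85],[[0,0,0],[-39,-31,0],85],[[0,0,0],[-39,-31,0],85],[[0,0,0],[-39,-31,0],85],[[0,0,0],[-39,-31,0],85],[[0,0,0],[-39,-31,0],85],[[0,0,0],[-39,-31,0],85],[[0,0,0],[-39,-31,0],85]]' 40
python3 -m pendant '[[[0,0,0],[-39,-31,0],85],[[0,0,0],[-39,-31,0],85],[[0,0,0],[-39,-31,0],85],[[0,0,0],[-39,-31,0],85],[[0,0,0.14],[-39,-31,0],85],[[0,0,0.14],[0,0,0],85],[[0,0,0.14],[0,0,0],85],[[0,0,0.14],[0,0,0],85]]'
python3 -m pendant '[[[0,0,0.14],[0,0,0],85],[[0,0,0.14],[0,0,0],85],[[0,0,0.14],[0,0,0],85],[[0,0,0.14],[0,0,0],85],[[0,0,0.14],[0,0,0],85],[[0,0,0.14],[0,0,0],85],[[0,0,0.14],[0,0,0],85],[[0,0,0.14],[0,0,0],85]]'
python3 - <<'E'
from plant import *; from h import *; import cv2
s=state();print(s);print(toolmove(s,[555.7,-199.6,140],1.0))
w=get_image("wrist");print(w["xyz"],w["orientation"]);cv2.imwrite("pics/w1.png",w["img"])
E
```

```text
t: 1.0
position: [401.2, 114.3, 239.5]
tool_rot: [3.141, 0.0, 2.698]
wrist_force: [0.6, -0.2, 0.3]
grip_width: 85.0
grip_force: 0.0
t: 1.8
position: [510.1, -108.1, 238.8]
tool_rot: [-3.141, -0.001, 2.131]
wrist_force: [0.6, 0.4, -0.1]
grip_width: 85.1
grip_force: 0.0
t: 2.6
position: [510.1, -107.4, 239.1]
tool_rot: [-3.141, -0.0, 1.012]
wrist_force: [-0.4, -0.3, -0.6]
grip_width: 84.6
grip_force: 0.0
{'t': 2.6, 'joints': array([-3.54733040e-01,  3.35744126e-01,  1.53403381e+00,  1.08498884e-04,
        1.27231120e+00,  2.04045072e-01]), 'joint_velocities': array([-1.68157498e-03,  7.07902829e-04, -5.53592902e-04,  6.75319010e-04,
        8.10550488e-04,  1.38913723e+00]), 'joint_efforts': array([-2.66257348e-05, -4.29836440e+01, -2.45837921e+01,  3.81102900e-04,
        2.98797866e-03, -1.85726635e+00]), 'position': array([ 510.13082828, -107.44690608,  239.08934934]), 'tool_rot': array([-3.14108546e+00, -9.30257503e-07,  1.01198628e+00]), 'wrist_force': array([-0.42476181, -0.27700234, -0.57558025]), 'moment': array([-0.02824494, -0.02217942,  0.00097343]), 'grip_force': 0.0, 'grip_width': 84.64507184396501}
[array([-53.9757103 ,  87.54524522,  99.04490911]), array([-5.07197374e-04,  2.10946216e-06,  1.19862826e-02])]
[555.10099393 -37.5770835  373.99602698] [-0.32775332  0.00089535 -0.55783435]
```

View pics/w1.png

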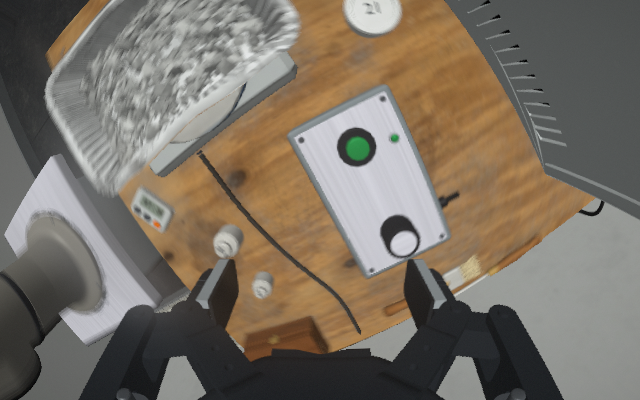

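The wrist view shows the knob top at (404,243) and the key top at (356,147), with nothing in the way. I'll move above the knob and look again.

```bash
python3 -m pendant '[[[0,0,0],[-13.5,22,20],85],[[0,0,0],[-13.5,22,20],85],[[0,0,0],[-13.5,22,20],85],[[0,0,0],[-13.5,22,20],85],[[0,0,0],[0,0,0],85],[[0,0,0],[0,0,0],85],[[0,0,0],[0,0,0],85],[[0,0,0],[0,0,0],85]]'
cat >> h.py <<'E'
def fish(g,u,v,z):
    K=g["mtx"];q=np.array([u-K[0,2],v-K[1,2]]);r=np.hypot(*q);a=r/K[0,0]
    d=np.array([np.sin(a)*q[0]/r,-np.sin(a)*q[1]/r,-np.cos(a)])
    d=R.from_euler("xyz",g["orientation"]).apply(d);return g["xyz"]+d*(z-g["xyz"][2])/d[2]
E
python3 - <<'E'
from plant import *; from h import *; import cv2
s=state();print(s["position"],s["tool_rot"],s["moment"])
w=get_image("wrist");cv2.imwrite("pics/w2.png",w["img"]);np.save("w2.npy",w,allow_pickle=True)
E
```

```text
t: 3.45
position: [557.0, -199.0, 160.4]
tool_rot: [3.14, -0.0, 1.019]
wrist_force: [-0.4, 0.2, 0.5]
grip_width: 84.9
grip_force: 0.0
[ 556.96071665 -198.99005273  160.39135052] [ 3.14010384e+00 -2.93091425e-04  1.01929555e+00] [ 0.03880348 -0.00222346  0.02087996]
```

View pics/w2.png

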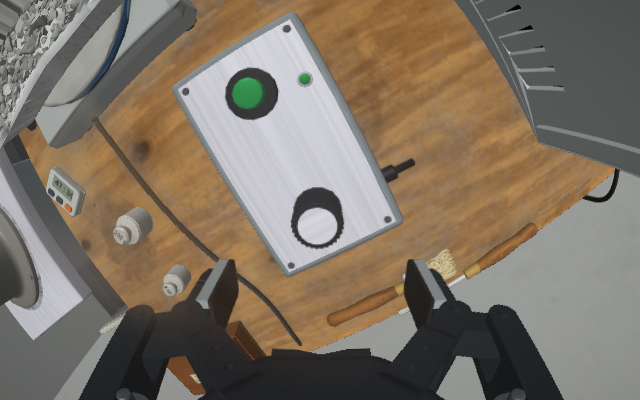

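The knob top is at (319,227), centred between the fingers. The key top is at (247,93).

```bash
python3 - <<'E'
from plant import *; from h import *; 
w=np.load("w2.npy",allow_pickle=True).item();s=state()
n=fish(w,319,227,95);k=fish(w,247,93,73);print(n,k,np.hypot(*(k-n)[:2]))
for a in[(287,28),(388,219),(291,266),(185,91)]:print(fish(w,*a,55))
print(toolmove(s,[555.9,-199.8,75],1.0))
E
```

```text
[ 554.72636504 -202.53598332   95.        ] [559.74833142 -95.81167885  73.        ] 106.84239473265188
[609.58009434 -66.65688062  55.        ]
[ 599.14182568 -241.99842098   55.        ]
[ 503.78025061 -236.86094101   55.        ]
[514.44304751 -60.67013636  55.        ]
[array([-1.23844916, -0.63195847, 85.33016246]), array([ 0.00145842, -0.00030386,  0.01915174])]
```

```bash
python3 -m pendant '[[[0,0,0],[-2.2,-0.7,20],85],[[0,0,0],[0,0,20],85],[[0,0,0],[0,0,20],85],[[0,0,0],[0,0,20],70],[[0,0,0],[0,0,5],60],[[0,0,0],[0,0,0],50],[[0,0,0],[0,0,0],46],[[0,0,0],[0,0,0],42]]' 40
python3 -c "
from plant import *;s=state();print(s['moment'])"
python3 -m pendant '[[[0,0,0],[0,0,0],40],[[0,0,0],[0,0,0],34],[[0,0,0],[0,0,0],30],[[0,0,0],[0,0,0],30],[[0,0,0],[0,0,0],30],[[0,0,0],[0,0,0],30],[[0,0,0],[0,0,0],30],[[0,0,0],[0,0,0],30]]' 40
python3 -c "
from plant import *;s=state();print(s['position'],s['tool_rot'],s['moment'])"
```

```text
t: 4.3
position: [555.7, -201.4, 75.6]
tool_rot: [3.139, -0.0, 1.018]
wrist_force: [-0.3, 0.4, -0.0]
grip_width: 41.6
grip_force: 0.0
[ 0.01691286 -0.03557451  0.00524074]
t: 5.1
position: [553.7, -200.2, 75.3]
tool_rot: [-3.139, 0.0, 1.018]
wrist_force: [-7.3, 3.8, 9.6]
grip_width: 34.6
grip_force: 39.1
[ 553.67603524 -200.18621662   75.31491727] [-3.13850321e+00  6.88371740e-07  1.01804153e+00] [ 0.6873178  1.2019152 -0.0148772]
```

The grip pulled the tool about 2.3 mm along −y, so I'll re-centre there and start turning counter-clockwise.

```bash
cat > m.py <<'E'
from plant import *
s=state();p=s["position"];print("t%.2f yaw %.3f Mz %.3f"%(s["t"],s["tool_rot"][2],s["moment"][2]),"F",s["wrist_force"].round(1),p.round(1),"w",round(s["grip_width"],1))
E
python3 -m pendant '[[[0,0,0],[0,-2.2,-0.5],30],[[0,0,-0.02],[0,0,0],30],[[0,0,-0.02],[0,0,0],30],[[0,0,-0.02],[0,0,0],30],[[0,0,-0.02],[0,0,0],30],[[0,0,-0.02],[0,0,0],30],[[0,0,0],[0,0,0],30],[[0,0,0],[0,0,0],30]]' >/dev/null; python3 m.py
python3 -m pendant '[[[0,0,-0.02],[0,0,0],30],[[0,0,-0.02],[0,0,0],30],[[0,0,-0.02],[0,0,0],30],[[0,0,-0.02],[0,0,0],30],[[0,0,-0.02],[0,0,0],30],[[0,0,0],[0,0,0],30],[[0,0,0],[0,0,0],30],[[0,0,0],[0,0,0],30]]'  >/dev/null; python3 m.py
```

```text
t5.90 yaw 1.118 Mz -0.206 F [-1.3  0.1  5.9] [ 553.4 -200.1   75.4] w 35.0
t6.70 yaw 1.219 Mz 0.264 F [-0.8  1.1  5.8] [ 553.4 -200.1   75.4] w 34.8
```

Torque resists at −0.21, then flips to +0.26, so that was a click. I'll continue in guarded steps that abort if the torque goes below −0.28.

```bash
echo 'import sys; sys.exit(s["moment"][2]<-0.28)' >> m.py
P="python3 -m pendant"; 
python3 -m pendant '[[[0,0,-0.02],[0,0,0],30],[[0,0,-0.02],[0,0,0],30],[[0,0,-0.02],[0,0,0],30],[[0,0,-0.02],[0,0,0],30],[[0,0,-0.01],[0,0,0],30],[[0,0,0],[0,0,0],30],[[0,0,0],[0,0,0],30],[[0,0,0],[0,0,0],30]]' 40 >/dev/null; python3 m.py &&
python3 -m pendant '[[[0,0,-0.02],[0,0,0],30],[[0,0,-0.02],[0,0,0],30],[[0,0,-0.02],[0,0,0],30],[[0,0,-0.02],[0,0,0],30],[[0,0,-0.01],[0,0,0],30],[[0,0,0],[0,0,0],30],[[0,0,0],[0,0,0],30],[[0,0,0],[0,0,0],30]]'  >/dev/null; python3 m.py &&
python3 -m pendant '[[[0,0,-0.02],[0,0,0],30],[[0,0,-0.02],[0,0,0],30],[[0,0,-0.02],[0,0,0],30],[[0,0,-0.02],[0,0,0],30],[[0,0,-0.01],[0,0,0],30],[[0,0,0],[0,0,0],30],[[0,0,0],[0,0,0],30],[[0,0,0],[0,0,0],30]]'  >/dev/null; python3 m.py &&
python3 -m pendant '[[[0,0,-0.02],[0,0,0],30],[[0,0,-0.02],[0,0,0],30],[[0,0,-0.02],[0,0,0],30],[[0,0,-0.02],[0,0,0],30],[[0,0,-0.01],[0,0,0],30],[[0,0,0],[0,0,0],30],[[0,0,0],[0,0,0],30],[[0,0,0],[0,0,0],30]]'  >/dev/null; python3 m.py
```

```text
t7.50 yaw 1.309 Mz 0.140 F [-2.6  2.   6.2] [ 553.3 -200.    75.4] w 34.8
t7.50 yaw 1.309 Mz 0.140 F [-2.6  2.   6.2] [ 553.3 -200.    75.4] w 34.8
t7.50 yaw 1.309 Mz 0.140 F [-2.6  2.   6.2] [ 553.3 -200.    75.4] w 34.8
t7.50 yaw 1.309 Mz 0.140 F [-2.6  2.   6.2] [ 553.3 -200.    75.4] w 34.8False
False
False
False
```

```bash
sed -i 's/sys.exit(\(.*\))$/sys.exit(int(\1))/' m.py
python3 -m pendant '[[[0,0,-0.02],[0,0,0],30],[[0,0,-0.02],[0,0,0],30],[[0,0,-0.02],[0,0,0],30],[[0,0,-0.02],[0,0,0],30],[[0,0,-0.01],[0,0,0],30],[[0,0,0],[0,0,0],30],[[0,0,0],[0,0,0],30],[[0,0,0],[0,0,0],30]]' 40 >/dev/null && python3 m.py &&
python3 -m pendant '[[[0,0,-0.02],[0,0,0],30],[[0,0,-0.02],[0,0,0],30],[[0,0,-0.02],[0,0,0],30],[[0,0,-0.02],[0,0,0],30],[[0,0,-0.01],[0,0,0],30],[[0,0,0],[0,0,0],30],[[0,0,0],[0,0,0],30],[[0,0,0],[0,0,0],30]]'  >/dev/null && python3 m.py &&
python3 -m pendant '[[[0,0,-0.02],[0,0,0],30],[[0,0,-0.02],[0,0,0],30],[[0,0,-0.02],[0,0,0],30],[[0,0,-0.02],[0,0,0],30],[[0,0,-0.01],[0,0,0],30],[[0,0,0],[0,0,0],30],[[0,0,0],[0,0,0],30],[[0,0,0],[0,0,0],30]]'  >/dev/null && python3 m.py &&
python3 -m pendant '[[[0,0,-0.02],[0,0,0],30],[[0,0,-0.02],[0,0,0],30],[[0,0,-0.02],[0,0,0],30],[[0,0,-0.02],[0,0,0],30],[[0,0,-0.01],[0,0,0],30],[[0,0,0],[0,0,0],30],[[0,0,0],[0,0,0],30],[[0,0,0],[0,0,0],30]]'  >/dev/null && python3 m.py
```

```text
t8.30 yaw 1.399 Mz -0.118 F [-2.1  1.2  6.5] [ 553.3 -200.    75.4] w 34.8
t9.10 yaw 1.488 Mz -0.267 F [-2.4  1.1  6.2] [ 553.3 -200.    75.4] w 34.7
t9.90 yaw 1.579 Mz 0.192 F [-1.8  2.   7.1] [ 553.2 -200.    75.4] w 34.5
t10.70 yaw 1.669 Mz 0.033 F [-2.5  1.5  6.8] [ 553.1 -200.    75.4] w 34.9
```

Zero torque falls at about 1.02, 1.35 and 1.68, so the spacing is ≈ 0.335 rad and two clicks are done. I'll continue.

```bash
sed -i 's/-0.28/-0.30/' m.py
python3 -m pendant '[[[0,0,-0.02],[0,0,0],30],[[0,0,-0.02],[0,0,0],30],[[0,0,-0.02],[0,0,0],30],[[0,0,-0.02],[0,0,0],30],[[0,0,-0.01],[0,0,0],30],[[0,0,0],[0,0,0],30],[[0,0,0],[0,0,0],30],[[0,0,0],[0,0,0],30]]' 40 >/dev/null && python3 m.py &&
python3 -m pendant '[[[0,0,-0.02],[0,0,0],30],[[0,0,-0.02],[0,0,0],30],[[0,0,-0.02],[0,0,0],30],[[0,0,0],[0,0,0],30],[[0,0,0],[0,0,0],30],[[0,0,0],[0,0,0],30],[[0,0,0],[0,0,0],30],[[0,0,0],[0,0,0],30]]'  >/dev/null && python3 m.py
```

```text
t11.50 yaw 1.759 Mz -0.099 F [-3.8  1.4  6.7] [ 553.1 -200.    75.4] w 35.3
t12.30 yaw 1.818 Mz -0.235 F [-3.2  1.1  6.4] [ 553.1 -200.    75.4] w 35.2
```

```bash

python3 -m pendant '[[[0,0,-0.02],[0,0,0],30],[[0,0,-0.02],[0,0,0],30],[[0,0,-0.01],[0,0,0],30],[[0,0,0],[0,0,0],30],[[0,0,0],[0,0,0],30],[[0,0,0],[0,0,0],30],[[0,0,0],[0,0,0],30],[[0,0,0],[0,0,0],30]]'  >/dev/null && python3 m.py
```

```text
t13.10 yaw 1.868 Mz -0.264 F [-3.7  1.6  6.3] [ 553.  -200.    75.4] w 34.9
```

```bash

python3 -m pendant '[[[0,0,-0.02],[0,0,0],30],[[0,0,-0.02],[0,0,0],30],[[0,0,-0.01],[0,0,0],30],[[0,0,0],[0,0,0],30],[[0,0,0],[0,0,0],30],[[0,0,0],[0,0,0],30],[[0,0,0],[0,0,0],30],[[0,0,0],[0,0,0],30]]'  >/dev/null && python3 m.py && python3 -m pendant '[[[0,0,-0.02],[0,0,0],30],[[0,0,-0.02],[0,0,0],30],[[0,0,-0.02],[0,0,0],30],[[0,0,-0.02],[0,0,0],30],[[0,0,-0.01],[0,0,0],30],[[0,0,0],[0,0,0],30],[[0,0,0],[0,0,0],30],[[0,0,0],[0,0,0],30]]' >/dev/null && python3 m.py
```

```text
t13.90 yaw 1.919 Mz 0.199 F [-3.5  2.   7.1] [ 553.  -200.    75.4] w 34.8
t14.70 yaw 2.009 Mz 0.052 F [-3.3  2.   7.6] [ 552.9 -200.    75.4] w 34.6
```

```bash

python3 -m pendant '[[[0,0,-0.02],[0,0,0],30],[[0,0,-0.02],[0,0,0],30],[[0,0,-0.02],[0,0,0],30],[[0,0,-0.02],[0,0,0],30],[[0,0,-0.01],[0,0,0],30],[[0,0,0],[0,0,0],30],[[0,0,0],[0,0,0],30],[[0,0,0],[0,0,0],30]]'  >/dev/null && python3 m.py && python3 -m pendant '[[[0,0,-0.02],[0,0,0],30],[[0,0,-0.02],[0,0,0],30],[[0,0,-0.01],[0,0,0],30],[[0,0,0],[0,0,0],30],[[0,0,0],[0,0,0],30],[[0,0,0],[0,0,0],30],[[0,0,0],[0,0,0],30],[[0,0,0],[0,0,0],30]]' >/dev/null && python3 m.py
```

```text
t15.50 yaw 2.099 Mz -0.197 F [-3.3  1.5  8.1] [ 552.9 -200.    75.4] w 34.9
t16.30 yaw 2.148 Mz -0.317 F [-3.9  0.5  7.3] [ 552.9 -200.    75.4] w 34.9
```

```bash

python3 -m pendant '[[[0,0,-0.01],[0,0,0],30],[[0,0,-0.01],[0,0,0],30],[[0,0,-0.01],[0,0,0],30],[[0,0,0],[0,0,0],30],[[0,0,0],[0,0,0],30],[[0,0,0],[0,0,0],30],[[0,0,0],[0,0,0],30],[[0,0,0],[0,0,0],30]]'  >/dev/null ; python3 m.py
```

```text
t17.10 yaw 2.178 Mz -0.427 F [-3.7  1.3  8.1] [ 552.8 -200.    75.4] w 34.8
```

The torque is −0.43 and still growing at the stop's stiffness with no reversal, so this is the end stop, three clicks below the start. Seats are at yaw ≈ 2.065, 1.72, 1.37 and 1.02, which puts the target near 0.675. I'll turn clockwise one click at a time, reading before and after each.

```bash
sed -i '$d' m.py
python3 -m pendant '[[[0,0,0.03],[0,0,0],30],[[0,0,0.03],[0,0,0],30],[[0,0,0.03],[0,0,0],30],[[0,0,0.02],[0,0,0],30],[[0,0,0],[0,0,0],30],[[0,0,0],[0,0,0],30],[[0,0,0],[0,0,0],30],[[0,0,0],[0,0,0],30]]' >/dev/null;python3 m.py
python3 -m pendant '[[[0,0,0.03],[0,0,0],30],[[0,0,0.03],[0,0,0],30],[[0,0,0.03],[0,0,0],30],[[0,0,0.03],[0,0,0],30],[[0,0,0.02],[0,0,0],30],[[0,0,0],[0,0,0],30],[[0,0,0],[0,0,0],30],[[0,0,0],[0,0,0],30]]' >/dev/null;python3 m.py
python3 -m pendant '[[[0,0,0.03],[0,0,0],30],[[0,0,0.03],[0,0,0],30],[[0,0,0.02],[0,0,0],30],[[0,0,0.02],[0,0,0],30],[[0,0,0.01],[0,0,0],30],[[0,0,0],[0,0,0],30],[[0,0,0],[0,0,0],30],[[0,0,0],[0,0,0],30]]' >/dev/null;python3 m.py
python3 -m pendant '[[[0,0,0.02],[0,0,0],30],[[0,0,0.02],[0,0,0],30],[[0,0,0.02],[0,0,0],30],[[0,0,0.02],[0,0,0],30],[[0,0,0.015],[0,0,0],30],[[0,0,0],[0,0,0],30],[[0,0,0],[0,0,0],30],[[0,0,0],[0,0,0],30]]' >/dev/null;python3 m.py
```

```text
t17.90 yaw 2.069 Mz -0.083 F [-3.2  0.8  7.8] [ 552.9 -200.    75.4] w 35.0
t18.70 yaw 1.929 Mz 0.220 F [-2.5  1.6  6.6] [ 553.  -200.    75.4] w 34.7
t19.50 yaw 1.818 Mz -0.223 F [-3.3  0.5  6.5] [ 553.1 -200.    75.4] w 34.6
t20.30 yaw 1.724 Mz -0.067 F [-3.8  1.   6.3] [ 553.1 -200.    75.4] w 34.3
```

Click 1 is done. On to clicks 2 and 3.

```bash

python3 -m pendant '[[[0,0,0.03],[0,0,0],30],[[0,0,0.03],[0,0,0],30],[[0,0,0.03],[0,0,0],30],[[0,0,0.03],[0,0,0],30],[[0,0,0.03],[0,0,0],30],[[0,0,0],[0,0,0],30],[[0,0,0],[0,0,0],30],[[0,0,0],[0,0,0],30]]' >/dev/null;python3 m.py
python3 -m pendant '[[[0,0,0.03],[0,0,0],30],[[0,0,0.03],[0,0,0],30],[[0,0,0.02],[0,0,0],30],[[0,0,0.02],[0,0,0],30],[[0,0,0.01],[0,0,0],30],[[0,0,0],[0,0,0],30],[[0,0,0],[0,0,0],30],[[0,0,0],[0,0,0],30]]' >/dev/null;python3 m.py
python3 -m pendant '[[[0,0,0.02],[0,0,0],30],[[0,0,0.02],[0,0,0],30],[[0,0,0.02],[0,0,0],30],[[0,0,0.02],[0,0,0],30],[[0,0,0.015],[0,0,0],30],[[0,0,0],[0,0,0],30],[[0,0,0],[0,0,0],30],[[0,0,0],[0,0,0],30]]' >/dev/null;python3 m.py
python3 -m pendant '[[[0,0,0.03],[0,0,0],30],[[0,0,0.03],[0,0,0],30],[[0,0,0.03],[0,0,0],30],[[0,0,0.03],[0,0,0],30],[[0,0,0.03],[0,0,0],30],[[0,0,0],[0,0,0],30],[[0,0,0],[0,0,0],30],[[0,0,0],[0,0,0],30]]' >/dev/null;python3 m.py
python3 -m pendant '[[[0,0,0.03],[0,0,0],30],[[0,0,0.03],[0,0,0],30],[[0,0,0.02],[0,0,0],30],[[0,0,0.02],[0,0,0],30],[[0,0,0.01],[0,0,0],30],[[0,0,0],[0,0,0],30],[[0,0,0],[0,0,0],30],[[0,0,0],[0,0,0],30]]' >/dev/null;python3 m.py
python3 -m pendant '[[[0,0,0.02],[0,0,0],30],[[0,0,0.02],[0,0,0],30],[[0,0,0.02],[0,0,0],30],[[0,0,0.02],[0,0,0],30],[[0,0,0.015],[0,0,0],30],[[0,0,0],[0,0,0],30],[[0,0,0],[0,0,0],30],[[0,0,0],[0,0,0],30]]' >/dev/null;python3 m.py
```

```text
t21.10 yaw 1.574 Mz 0.219 F [-2.8  0.8  7.3] [ 553.2 -200.    75.4] w 34.7
t21.90 yaw 1.463 Mz -0.184 F [-2.5  3.1  6.5] [ 553.3 -200.    75.4] w 35.0
t22.70 yaw 1.369 Mz -0.009 F [-2.   2.4  7.1] [ 553.3 -200.    75.4] w 34.3
t23.50 yaw 1.220 Mz 0.247 F [-2.6  1.4  6.2] [ 553.4 -200.    75.4] w 34.9
t24.30 yaw 1.108 Mz -0.176 F [-2.3  2.4  5.7] [ 553.5 -200.1   75.4] w 34.7
t25.10 yaw 1.014 Mz -0.048 F [-2.4  1.3  5.7] [ 553.5 -200.1   75.4] w 34.7
```

Three clicks, back at the starting seat. Now the fourth, to yaw ≈ 0.67.

```bash

python3 -m pendant '[[[0,0,0.03],[0,0,0],30],[[0,0,0.03],[0,0,0],30],[[0,0,0.03],[0,0,0],30],[[0,0,0.03],[0,0,0],30],[[0,0,0.03],[0,0,0],30],[[0,0,0],[0,0,0],30],[[0,0,0],[0,0,0],30],[[0,0,0],[0,0,0],30]]' >/dev/null;python3 m.py
python3 -m pendant '[[[0,0,0.03],[0,0,0],30],[[0,0,0.03],[0,0,0],30],[[0,0,0.02],[0,0,0],30],[[0,0,0.02],[0,0,0],30],[[0,0,0.01],[0,0,0],30],[[0,0,0],[0,0,0],30],[[0,0,0],[0,0,0],30],[[0,0,0],[0,0,0],30]]' >/dev/null;python3 m.py
python3 -m pendant '[[[0,0,0.02],[0,0,0],30],[[0,0,0.02],[0,0,0],30],[[0,0,0.02],[0,0,0],30],[[0,0,0.02],[0,0,0],30],[[0,0,0.01],[0,0,0],30],[[0,0,0],[0,0,0],30],[[0,0,0],[0,0,0],30],[[0,0,0],[0,0,0],30]]' >/dev/null;python3 m.py
```

```text
t25.90 yaw 0.865 Mz 0.284 F [-0.4  0.7  5.8] [ 553.6 -200.2   75.4] w 34.8
t26.70 yaw 0.753 Mz -0.097 F [-1.1 -0.2  5.3] [ 553.6 -200.2   75.4] w 34.7
t27.50 yaw 0.664 Mz -0.011 F [-1.3  0.1  5.5] [ 553.6 -200.3   75.4] w 35.0
```

The fourth click is seated with torque ≈ 0. I'll release, lift and check that nothing turned on release.

```bash

python3 -m pendant '[[[0,0,0],[0,0,0],50],[[0,0,0],[0,0,0],60],[[0,0,0],[0,0,0],65],[[0,0,0],[0,0,0],65],[[0,0,0],[0,0,-5],65],[[0,0,0],[0,0,-20],65],[[0,0,0],[0,0,-25],65],[[0,0,0],[0,0,-20],65]]'; python3 m.py
python3 - <<'E'
from plant import *; from h import *
s=state();print(toolmove(s,[559.5,-95.4,100]))
E
```

```text
t: 28.3
position: [553.4, -200.1, 146.3]
tool_rot: [3.141, -0.0, 0.663]
wrist_force: [0.0, 1.0, 0.2]
grip_width: 64.5
grip_force: 0.0
t28.30 yaw 0.663 Mz -0.020 F [0.  1.  0.2] [ 553.4 -200.1  146.3] w 64.5
[array([ 69.21216334, -78.81181119,  46.29627509])]
```

```bash

python3 -m pendant '[[[0,0,0],[23,-26.3,0],0],[[0,0,0],[23.1,-26.3,0],0],[[0,0,0],[23.1,-26.2,0],0],[[0,0,0],[0,0,20],0],[[0,0,0],[0,0,20],0],[[0,0,0],[0,0,0],0],[[0,0,0],[0,0,0],0],[[0,0,0],[0,0,0],0]]'
python3 - <<'E'
from plant import *; import cv2
w=get_image("wrist");cv2.imwrite("pics/w3.png",w["img"])
E
```

```text
t: 29.1
position: [559.9, -95.8, 106.0]
tool_rot: [3.14, -0.001, 0.662]
wrist_force: [-0.2, -0.7, 0.4]
grip_width: -0.2
grip_force: 0.0
```

View pics/w3.png

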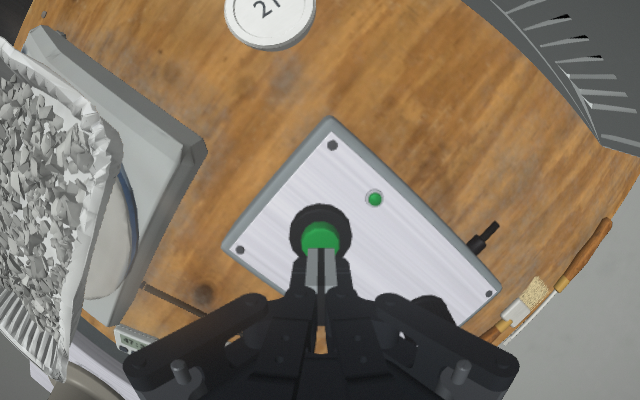

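The closed fingertips at (321,250) sit over the green key at (320,238), centred. Now I'll press, to just short of the nominal bottom first.

```bash

python3 -m pendant '[[[0,0,0],[0,0,10],0],[[0,0,0],[0,0,10],0],[[0,0,0],[0,0,2],0],[[0,0,0],[0,0,2],0],[[0,0,0],[0,0,2],0],[[0,0,0],[0,0,2],0],[[0,0,0],[0,0,0],0],[[0,0,0],[0,0,0],0]]'
```

```text
t: 29.95
position: [559.0, -95.4, 78.8]
tool_rot: [3.141, 0.0, 0.663]
wrist_force: [-7.1, 1.1, 18.4]
grip_width: -0.2
grip_force: 9.0
```

The force is 18 N at TCP z 78.8, which is higher than the 75 expected at full travel. I'll look to see whether the key or the collar is being pressed.

```bash
python3 - <<'E'
from plant import *; import cv2, numpy as np
a=get_image("wrist")["img"][185:300,260:385];b=cv2.imread("pics/w3.png")[185:300,260:385]
cv2.imwrite("pics/w4.png",cv2.resize(np.hstack([b,a]),(800,368),interpolation=cv2.INTER_CUBIC))
print(state()["wrist_force"],state()["moment"])
E
```

```text
[-7.26386608 -0.08028812 18.69089648] [ 0.0803015   1.28166942 -0.01052295]
```

View pics/w4.png

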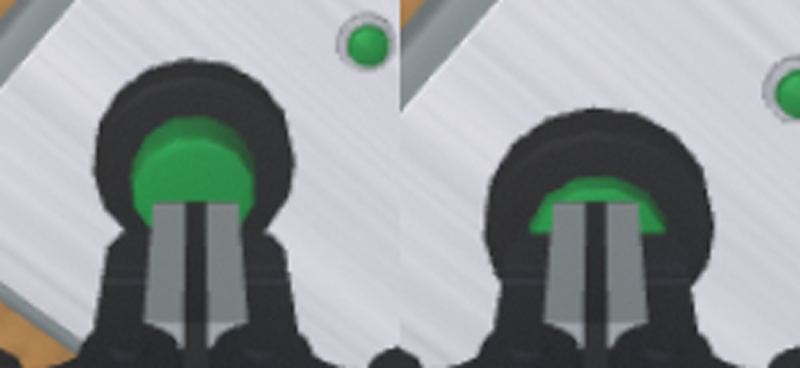

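The key is only about half down. The 22 mm wide pads sit slightly far back, so a corner is probably catching the collar. I'll back off and tilt the tool by 0.35 rad so that only one narrow pad edge presses the key's centre.

```bash

python3 -m pendant '[[[0,0,0],[0,0,-25],0],[[0,0,0],[10,0,0],0],[[0,0.12,0],[0,0,0],0],[[0,0.12,0],[0,0,0],0],[[0,0.11,0],[0,0,0],0],[[0,0,0],[0,0,0],0],[[0,0,0],[0,0,0],0],[[0,0,0],[0,0,0],0]]'
python3 - <<'E'
from plant import *; from h import *
s=state();r=R.from_euler("xyz",s["tool_rot"]);e=s["position"]+r.apply([-11,0,8]);print("edge",e,"corner x+",s["position"]+r.apply([11,0,8]),"down 10:",r.inv().apply([0,0,-10]))
E
```

```text
t: 30.8
position: [567.8, -89.0, 101.9]
tool_rot: [3.141, -0.348, 0.664]
wrist_force: [-0.6, 0.7, 0.7]
grip_width: -0.1
grip_force: 0.0
edge [561.76815976 -93.64323061  90.58179011] corner x+ [578.05803959 -80.90716674  98.0939464 ] down 10: [-3.41461650e+00 -4.28005842e-03  9.39895611e+00]
```

```bash

python3 -m pendant '[[[0,0,0],[-5.1,0,14.1],0],[[0,0,0],[-0.68,0,1.88],0],[[0,0,0],[-0.68,0,1.88],0],[[0,0,0],[-0.68,0,1.88],0],[[0,0,0],[-0.68,0,1.88],0],[[0,0,0],[0,0,0],0],[[0,0,0],[0,0,0],0],[[0,0,0],[0,0,0],0]]'
```

```text
t: 31.6
position: [567.9, -88.7, 80.7]
tool_rot: [3.14, -0.352, 0.664]
wrist_force: [-3.4, 1.8, 12.7]
grip_width: -0.2
grip_force: 6.8
```

```bash

python3 -m pendant '[[[0,0,0],[-0.34,0,0.94],0],[[0,0,0],[-0.34,0,0.94],0],[[0,0,0],[0,0,0],0],[[0,0,0],[0,0,0],0],[[0,0,0],[0,0,0],0],[[0,0,0],[0,0,0],0],[[0,0,0],[0,0,0],0],[[0,0,0],[0,0,0],0]]'
python3 - <<'E'
from plant import *; import cv2, numpy as np
i=get_image("wrist")["img"];cv2.imwrite("pics/w5f.png",i)
s=get_image("scene")["img"][150:215,290:400]
cv2.imwrite("pics/w5.png",np.hstack([cv2.resize(i[150:350,220:420],(400,400),interpolation=cv2.INTER_CUBIC),cv2.resize(s,(400,400),interpolation=cv2.INTER_CUBIC)]))
E
```

```text
t: 32.4
position: [568.1, -88.7, 80.3]
tool_rot: [3.139, -0.353, 0.664]
wrist_force: [-8.6, 3.1, 25.6]
grip_width: -0.1
grip_force: 13.4
```

View pics/w5.png

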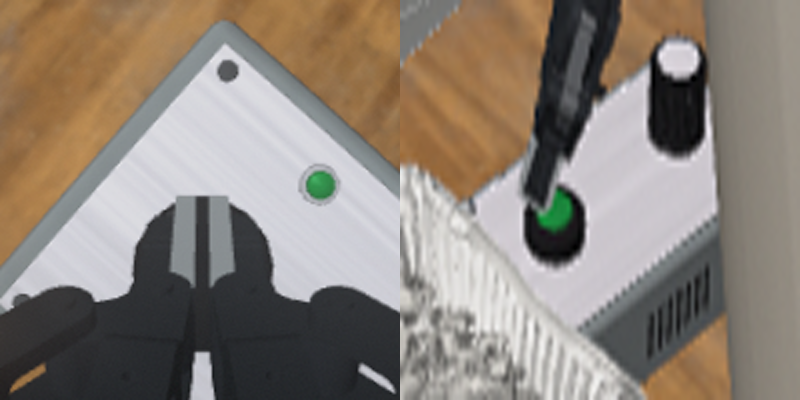

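The tip is on the key, with its low edge near centre, pushing 25 N with little further motion. I'll check the key's sinking numerically in the scene view against the unpressed picture.

```bash
python3 - <<'E'
from plant import *; from h import *; import cv2
g=get_image("scene");cv2.imwrite("pics/s2.png",g["img"])
a=cv2.imread("pics/scene0.png").astype(int);b=g["img"].astype(int)
gr=lambda i:(i[...,1]-np.maximum(i[...,0],i[...,2]))
for n,i in(("up",a),("now",b)):
    m=gr(i)[174:196,320:346];print(n);print("\n".join("%d "%(174+k)+" ".join("%3d"%v if v>15 else "  ." for v in r) for k,r in enumerate(m)))
Rt=R.from_euler("xyz",g["orientation"])
def proj(p):
    q=Rt.inv().apply(np.array(p)-g["xyz"]);K=g["mtx"];return K[0,0]*q[0]/-q[2]+K[0,2],K[1,1]*-q[1]/-q[2]+K[1,2]
for z in(73,67):print(z,proj([560.7,-94.6,z]))
s=state();r=R.from_euler("xyz",s["tool_rot"]);e=s["position"]+r.apply([-11,0,8]);print(e,proj(e))
E
```

```text
up
174   .   .   .   .   .   .   .   .   .   .   .   .   .   .   .   .   .   .   .   .   .   .   .   .   .   .
175   .   .   .   .   .   .   .   .   .   .   .   .   .   .   .   .   .   .   .   .   .   .   .   .   .   .
176   .   .   .   .   .   .   .   .   .   .   .   .   .   .   .   .   .   .   .   .   .   .   .   .   .   .
177   .   .   .  17  95  85  44   .   .   .   .   .   .   .   .   .   .   .   .   .   .   .   .   .   .   .
178   .   .   .   .  66  65  38   .   .   .   .   .   .   .   .   .   .   .   .   .   .   .   .   .   .   .
179   .   .   .   .   .  20   .   .   .  43  83  82  78  83  77  50   .   .   .   .   .   .   .   .   .   .
180   .   .   .   .   .   .   .   .  44  80  78  76  75  76  75  78  59   .   .   .   .   .   .   .   .   .
181   .   .   .   .   .   .   .   .  87  78  78  76  76  75  75  78  74  20   .   .   .   .   .   .   .   .
182   .   .   .   .   .   .   .  27  85  80  79  76  77  78  77  75  70  35   .   .   .   .   .   .   .   .
183   .   .   .   .   .   .   .  37  79  81  82  78  79  79  76  67  51  28   .   .   .   .   .   .   .   .
184   .   .   .  
[... 3198 characters left out ...]
   .   .   .   .   .   .   .
192   .   .   .   .   .   .   .   .   .   .   .   .   .   .   .   .   .   .   .   .   .   .   .   .   .   .
193   .   .   .   .   .   .   .   .   .   .   .   .   .   .   .   .   .   .   .   .   .   .   .   .   .   .
194   .   .   .   .   .   .   .   .   .   .   .   .   .   .   .   .   .   .   .   .   .   .   .   .   .   .
195   .   .   .   .   .   .   .   .   .   .   .   .   .   .   .   .   .   .   .   .   .   .   .   .   .   .
73 (np.float64(331.6384123693689), np.float64(182.54479593358138))
67 (np.float64(331.60884589901326), np.float64(184.65093724346454))
[562.1889713  -93.33077428  68.98448501] (np.float64(330.7866531766589), np.float64(183.88885907108013))
```

Every visible key edge sank by about 2.1 px in the scene view, and 6 mm projects to 2.1 px, so the key is fully down. Its top still stands above the collar, and the 25 N is against its bottom stop. Now I'll release and lift clear.

```bash

python3 -m pendant '[[[0,0,0],[1.7,0,-4.7],0],[[0,0,0],[3.4,0,-9.4],0],[[0,0,0],[10.2,0,-28.2],0],[[0,0,0],[10.2,0,-28.2],0],[[0,0,0],[10.2,0,-28.2],0],[[0,0,0],[0,0,0],0],[[0,0,0],[0,0,0],0],[[0,0,0],[0,0,0],0]]'
python3 - <<'E'
from plant import *; from h import *; import cv2
b=get_image("scene")["img"].astype(int);a=cv2.imread("pics/scene0.png").astype(int)
f=lambda i:(i[...,1]-np.maximum(i[...,0],i[...,2]))[178:189,326:340]
print("key vs start, max diff",abs(f(a)-f(b)).max())
t=get_image("top")["img"];cv2.imwrite("pics/t2.png",t)
E
```

```text
t: 33.35
position: [566.2, -89.0, 180.6]
tool_rot: [-3.139, -0.349, 0.662]
wrist_force: [0.4, 0.5, 0.2]
grip_width: 0.0
grip_force: 0.0
key vs start, max diff 4
```

View pics/t2.png

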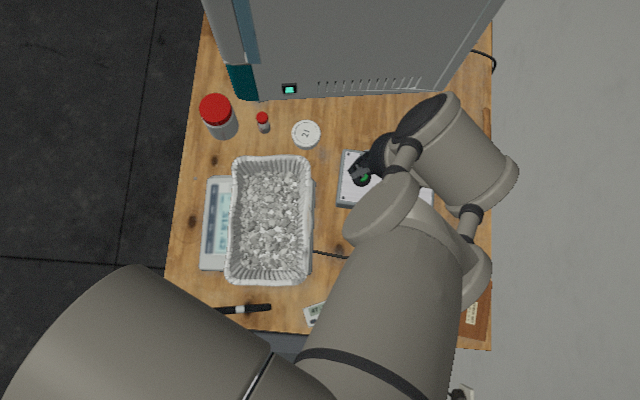

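The key has sprung back and the arm is clear. The jar (215,110), vial (262,120) and tin (305,134) haven't moved; the weights are hidden behind the arm, which never came near them.

```bash
python3 -c "
from plant import *;print(job_done())"
```

```text
the job is handed in; nothing more can be done
None
```

I turned the selector back to its stop (about 0.43 N m), then exactly four clicks clockwise and let go, pressed the start key fully down and released it, and handed the job in at about 33 s; the first press had stopped at 18 N and looked only part-way down, so I pressed again.

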